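# Thread the core rod through a coil former and its stand

### The job

Stand the tall coil former upright in the ring on top of the coil stand, foot down and fully seated, and let go of it. Then take the long straight rod with the slim cylindrical black handle out of the tool rack and thread it, tip down, through the bore in the former's collar and on through the bushing in the stand's plate, until its tip shows in the gap about midway between the plate and the base. Finish still holding the rod there, hanging from the gripper and resting on nothing, with the former still seated and everything else on the bench left where it is.

Things in the scene. Friction and masses are not known exactly. Their poses are not given: they have to be found in the camera images.
- stand: fixed aluminium coil stand 110 x 110 mm: base 8 mm thick; 10 mm side cheeks at y = +-44 mm (open to its +-x); bridge plate 98 x 98 mm at 50 to 60 mm height, with the lower bushing, a 13 mm through hole (1.5 mm chamfer), in its centre; on the plate a ring, 57 mm outside, 44 mm bore, 12 mm high (rim at 72 mm). Gap base to plate 42 mm. Origin: centre of the underside, on the bushing axis; z up
- seat (a point): point on the stand's axis on top of the bridge plate, 60 mm above the bench: the floor of the ring, centre of the lower bushing's mouth; the former's foot belongs here
- gap_mid (a point): point on the stand's axis 29 mm above the bench: midway in the gap between base plate and bridge plate; the rod's tip belongs here
- tall_former: loose coil former standing on the bench, 58 mm tall, 120 g: white foot d 40 mm (0-14 mm, lowest 4 mm tapers to d 34), copper winding d 33 (14-40 mm), white collar d 40 (40-58 mm), good to grip. The collar is bored 14 mm through (upper bushing); below it the inside widens to 22 mm, open at the foot. Origin: centre of the foot's underside; z up its axis
- collar_top (a point): centre of the bore's mouth at the top of the tall former, 58 mm above its origin
- core_rod: loose straight rod, 135 mm long, 90 g, standing tip down, a little loose, in one of the rack's holes, tip 10 mm above the bench: steel shank d 10 mm, its last 8 mm tapered to a 5.6 mm flat tip; black cylindrical handle d 16 mm, 105 to 135 mm above the tip. Origin: centre of the tip; z along the rod to the handle
- rod_tip (a point): centre of the core rod's tip (its origin)
- rod_grip (a point): middle of the core rod's handle, 120 mm above the tip along the rod
- rack: fixed wooden tool rack, 50 x 170 x 50 mm, with three 11.5 mm holes, 40 mm deep, 55 mm apart in a row along its y (at y = -55, 0, 55 mm). Origin: centre of the underside; z up
- hex_driver: another tool in the rack, leave it: 116 mm long with a thick waisted black handle 26 mm in diameter. Origin: its tip
- ball_probe: another tool in the rack, leave it: 119 mm long with a 28 mm black ball on top. Origin: its tip
- short_former: a different coil former on the bench, leave it: 34 mm tall, 52 mm diameter flanges, closed on top. Origin: centre of its underside
- solder_spool: grey spool 54 mm in diameter, 40 mm tall, bystander. Origin: centre of its underside
- spray_can: white can 52 mm in diameter, 150 mm tall, bystander. Origin: centre of its underside
- screwdriver: red-handled screwdriver lying on the bench, about 0.2 m long, bystander. Origin: its underside
- flux_jar: small jar 48 mm in diameter, 50 mm tall, bystander. Origin: centre of its underside

How it is judged:
By the outcome, as a careful person would: the job done as asked, in the order asked, and still so for the second after the job is handed in, while the arm keeps its last pose, push and grip.
It also fails if it takes over 67 s, if anything falls off the work surface, if the arm or the gripper's body presses on something with over 40 N, if the wrist force passes 120 N, or if a joint passes its speed limit or range.

### The arm

A 6-joint arm with a two-finger parallel gripper is mounted at the origin on the work surface. World frame = base frame: x ahead of the robot, y to its left, z up, the work surface at z = 0. Lengths are in m, angles in rad, forces in N, time in s.
With the tool pointing down it reaches from about 0.375 to 0.825 m from the base axis. Payload 5.5 kg.
Tool frame: the origin (TCP) lies midway between the tips of the shut fingers; the grasp point (between the pads) lies 19 mm behind it; z points along the fingers, y is the line along which they close (so a half turn about z gives the same grasp; the last joint's range is limited). The gripper opens to 85 mm and grips with 20 to 120 N. Pads are 22 mm wide; open, the fingers measure 114 mm over their backs; the gripper's body (76 mm by 85 mm) begins 54 mm behind the grasp point. The pads swing forward as they close: fully open they stand 13 mm farther back than shut.
Start: joints at [-1.116, 0.314, -0.047, 1.21, 0, 1.571], TCP at [0.264, -0.539, 0.231] pointing down, gripper open.
Joint ranges: [-2.67, 2.67], [-0.69, 1.73], [-1.03, 1.25], [-2.08, 2.16], [-1.42, 1.45], [-3.14, 3.14]. Speed limits (rad/s): [2.39, 2.39, 3.01, 3.14, 3.14, 3.14].

### API

Orientations are given as a unit quaternion [w, x, y, z].
In Python, from plant import bot, optics gives the robot as it stands. Calls block until the motion is done:
- bot.move_to(position, orientation): joint-space move of the TCP to a pose.
- bot.move_l(position, feed=0.15, attitude=None): straight line of the TCP; attitude=None keeps the orientation; feed is the mean speed in m/s.
- bot.move_joints(angles): joint-space move.
- bot.open_gripper() and bot.grasp(effort=None): open the fingers fully, or close them until they stop; effort is the grip in N (None keeps the last).
- bot.sleep(seconds).
- bot.ik(position, orientation): joint angles nearest the present ones, or None.
- bot.read_state(): the state.
- optics.camera(name): name is "scene" or "top"; returns a dict with "img" (480x640x3 uint8, red, green, blue), "depth" (480x640 float32, m along the optical axis (not along the pixel's ray), 0 where there is no reading), "camera_matrix" (3x3 intrinsics, pixels), "pose" (4x4, takes a point from camera to world coordinates). Camera axes: x right, y up, looking along -z (the intrinsics and any distortion apply to the point x, -y, -z); pixel columns grow to the right and rows downward; lengths in m; the calibration is good to about 2 mm. A picture is of the moment at which its call begins.
A pose or a line that the arm cannot do raises bot.PlanningError and nothing moves.
- bot.close_job(): hands the job in; it is judged then, once.
The state is a dict: "time": time; "q": joint angles; "qd": joint speeds; "tau": joint torques, N m; "ee_pos": TCP position; "tcp_rot": TCP orientation; "ft_force": force on the tool from outside, world axes, zero at the start; "wrist_torque": the same for the moment, N m; "opening": finger opening in m; "gripper_force": force on a finger pad.
Only numpy, scipy, OpenCV 4.12 (cv2) and the standard library are available. Lean on these libraries where they do the work, as an engineer would, in place of code of your own. Each camera call takes 0.05 s, during which the arm holds its last target. There are 200 camera calls.

## Working session

There is one attempt and no reset: what is moved stays moved. The work goes in short steps, each a Python script; the robot and the scene stay as the last script left them, time stands still between calls to the robot, and variables do not carry over. Pictures are saved under pics/ and viewed, at most 10 in all, crops included, and the job is handed in when it is done.

```bash
ls; mkdir -p pics; python3 - <<'E'
from plant import bot, optics
import cv2, numpy as np
for n in ("scene","top"):
    c=optics.camera(n); cv2.imwrite(f"pics/{n}0.png",c["img"][:,:,::-1]); np.savez(f"{n}0.npz",**{k:c[k] for k in("img","depth","camera_matrix","pose")})
    print(c.keys(),c["camera_matrix"],c["pose"])
print(bot.read_state())
E
```

```text
pics
dict_keys(['img', 'depth', 'camera_matrix', 'pose']) [[466.19644517   0.         327.11323183]
 [  0.         466.19644517 245.82129745]
 [  0.           0.           1.        ]] [[ 0.79062049 -0.41190803  0.45304637  1.07040314]
 [ 0.6120183   0.50891371 -0.60534325 -0.57482273]
 [ 0.01878424  0.75586944  0.65445286  0.81251208]
 [ 0.          0.          0.          1.        ]]
dict_keys(['img', 'depth', 'camera_matrix', 'pose']) [[620.00422111   0.         321.22989509]
 [  0.         620.00422111 233.85232855]
 [  0.           0.           1.        ]] [[-0.028554    0.99760472 -0.06300396  0.49774863]
 [-0.99953326 -0.02918031 -0.00904306  0.03805474]
 [-0.01085987  0.06271634  0.99797231  1.77539057]
 [ 0.          0.          0.          1.        ]]
{'time': 0.1, 'q': array([-1.11596913e+00,  3.14166138e-01, -4.79810877e-02,  1.21020754e+00,
        2.16082679e-06,  1.57077769e+00]), 'qd': array([-1.15588119e-03, -2.01179351e-03,  2.02250616e-03, -1.40751184e-04,
       -8.00380103e-04,  1.01351603e-05]), 'tau': array([-4.13591260e-04, -5.40766990e+01,  3.40540409e+01,  1.11778075e-02,
       -3.60286879e-05, -1.45170617e-05]), 'ee_pos': array([ 0.26335377, -0.53852925,  0.23051342]), 'tcp_rot': array([-7.59403373e-04,  9.74250383e-01,  2.25467477e-01, -1.74622289e-04]), 'ft_force': array([0.26090194, 1.19020549, 0.21566553]), 'wrist_torque': array([ 0.03645578, -0.00471919,  0.06037214]), 'gripper_force': 0.0, 'opening': 0.08543272462965162}
```

View pics/scene0.png

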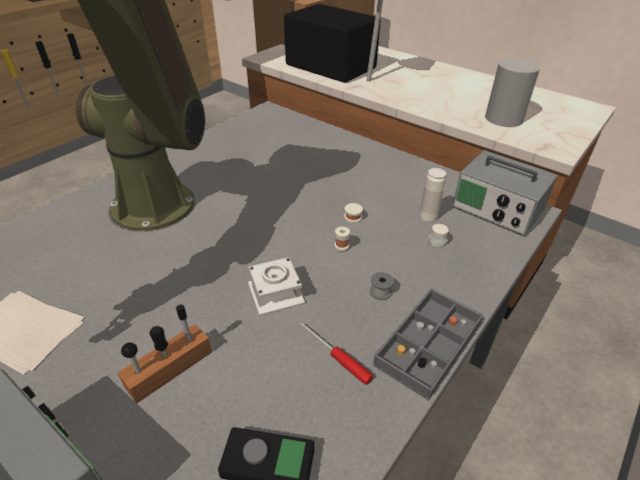

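View pics/top0.png

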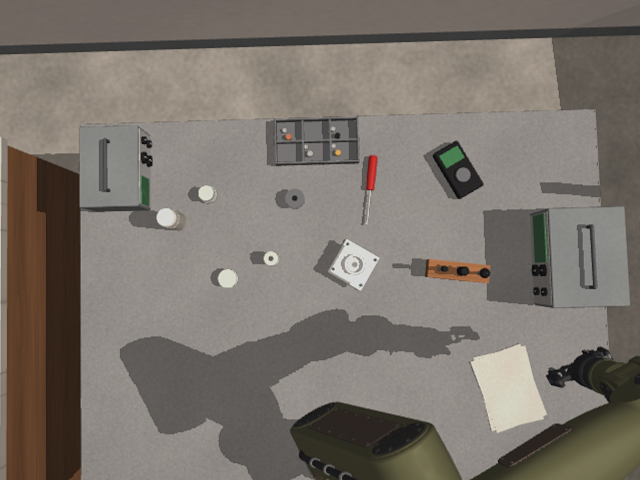

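The scene view shows the stand at (275,283), the tall former (copper band) at (342,239), the short former at (353,213), and the rack at (165,360). The slim-handled rod is at the right-hand end of the rack (182,313). In the top view the stand is at (353,263), the former at (271,258), and the rod at about (444,268).

```bash
cat > h.py <<'E'
import numpy as np, cv2
def cloud(c):
    K,T,d=c["camera_matrix"],c["pose"],c["depth"]
    v,u=np.mgrid[0:480,0:640]
    p=np.stack([(u-K[0,2])/K[0,0]*d,-(v-K[1,2])/K[1,1]*d,-d],-1)
    w=p@T[:3,:3].T+T[:3,3]; w[d==0]=np.nan
    return w
def ray(c,uv,z):
    K,T=c["camera_matrix"],c["pose"]
    r=T[:3,:3]@np.array([(uv[0]-K[0,2])/K[0,0],-(uv[1]-K[1,2])/K[1,1],-1]); o=T[:3,3]
    return o+r*(z-o[2])/r[2]
def proj(c,p):
    K,T=c["camera_matrix"],c["pose"]
    q=T[:3,:3].T@(np.asarray(p)-T[:3,3])
    return np.array([K[0,0]*q[0]/-q[2]+K[0,2],K[1,1]*-q[1]/-q[2]+K[1,2]])
E
python3 - <<'E'
from h import *
np.set_printoptions(precision=4,suppress=True)
t=dict(np.load("top0.npz"));s=dict(np.load("scene0.npz"))
for n,px,z in (("stand",(353,263),.06),("former",(271,258),.058),("rodtop",(444,268),.145)): print(n,ray(t,px,z))
for n,px,z in (("stand",(275,272),.06),("former",(342,232),.058),("rodtop",(181,308),.145)): print(n,ray(s,px,z))
for n,c in (("top",t),("scene",s)):
    w=cloud(c); 
    for nm,px,r in (("stand",ray(t,(353,263),.06),.07),("former",ray(t,(271,258),.058),.04),("rod",ray(s,(181,308),.145),.04)):
        m=(np.hypot(w[...,0]-px[0],w[...,1]-px[1])<r)
        for lo,hi in ((-.01,.004),(.004,.012),(.044,.054),(.053,.066),(.066,.08),(.12,.16)):
            k=m&(w[...,2]>lo)&(w[...,2]<hi); q=w[k]
            if len(q): print(n,nm,lo,hi,len(q),q.mean(0),(q.max(0)+q.min(0))/2,np.ptp(q,axis=0))
for n,c,b in (("top",t,(240,220,240,80)),("scene",s,(100,190,290,210))):
    x,y,wd,h=b; i=c["img"][y:y+h,x:x+wd,::-1]
    k=2.7 if n=="scene" else 3.3
    cv2.imwrite(f"pics/{n}0c.png",cv2.resize(i,None,fx=k,fy=k,interpolation=cv2.INTER_CUBIC))
E
```

```text
stand [ 0.5228 -0.0318  0.06  ]
former [0.5432 0.1947 0.058 ]
rodtop [ 0.5017 -0.2662  0.145 ]
stand [ 0.5124 -0.0276  0.06  ]
former [0.5446 0.1899 0.058 ]
rodtop [ 0.504  -0.2717  0.145 ]
top stand -0.01 0.004 382 [ 0.5282 -0.022  -0.0009] [ 0.5239 -0.0312 -0.0029] [0.1374 0.1373 0.0138]
top stand 0.004 0.012 220 [ 0.5199 -0.0223  0.0075] [ 0.5238 -0.0311  0.008 ] [0.1372 0.1372 0.008 ]
top stand 0.044 0.054 65 [ 0.5172 -0.0389  0.052 ] [ 0.5201 -0.0396  0.0496] [0.1227 0.1144 0.0086]
top stand 0.053 0.066 978 [ 0.5206 -0.0349  0.0599] [ 0.5215 -0.0346  0.0595] [0.1307 0.1282 0.013 ]
top stand 0.066 0.08 212 [ 0.5215 -0.0339  0.0702] [ 0.5173 -0.0368  0.0728] [0.1218 0.1108 0.0137]
top former -0.01 0.004 355 [ 0.5431  0.1933 -0.0011] [ 0.5433  0.1955 -0.0027] [0.078  0.0776 0.0135]
top former 0.004 0.012 102 [0.5405 0.1929 0.0066] [0.543  0.1951 0.0079] [0.0769 0.0776 0.0078]
top former 0.044 0.054 24 [0.5434 0.1951 0.0517] [0.5432 0.1952 0.0507] [0.0333 0.0389 0.0059]
top former 0.053 0.066 116 [0.5439 0.1956 0.059 ] [0.5447 0.1961 0.0592] [0.0364 0.0366 0.0117]
top former 0.066 0
[... 1465 characters left out ...]
5]
scene former 0.053 0.066 131 [0.5432 0.1932 0.0576] [0.543  0.1951 0.0573] [0.0404 0.0429 0.0084]
scene rod -0.01 0.004 241 [ 0.5302 -0.2744  0.0003] [ 0.5281 -0.2704  0.0005] [0.0304 0.0745 0.0069]
scene rod 0.004 0.012 78 [ 0.524  -0.2766  0.0082] [ 0.527  -0.2761  0.008 ] [0.0163 0.063  0.008 ]
scene rod 0.044 0.054 673 [ 0.5028 -0.2764  0.05  ] [ 0.4997 -0.2752  0.0489] [0.0587 0.0717 0.0099]
scene rod 0.053 0.066 38 [ 0.504  -0.2707  0.057 ] [ 0.5036 -0.2759  0.0594] [0.0449 0.0594 0.0125]
scene rod 0.066 0.08 25 [ 0.5027 -0.2724  0.0725] [ 0.5018 -0.2714  0.073 ] [0.0067 0.0092 0.0132]
scene rod 0.12 0.16 118 [ 0.5034 -0.2725  0.1369] [ 0.5014 -0.2712  0.1343] [0.0157 0.0159 0.0279]
```

View pics/scene0c.png

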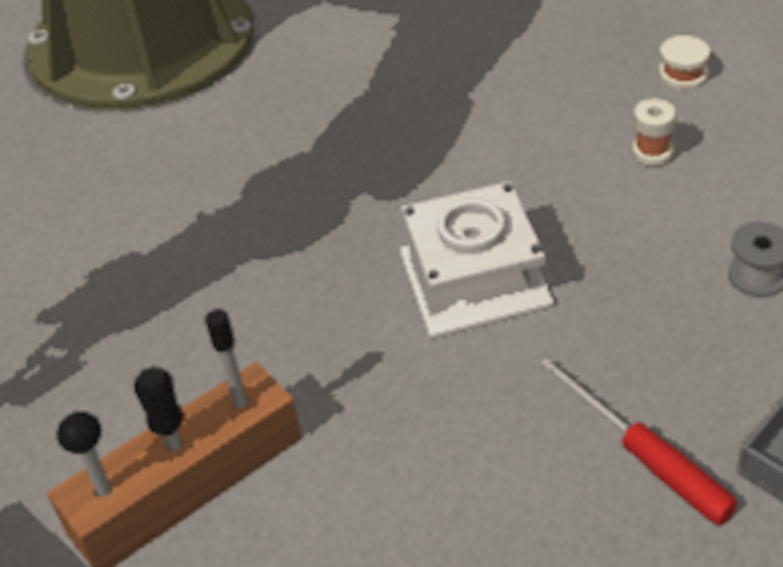

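View pics/top0c.png

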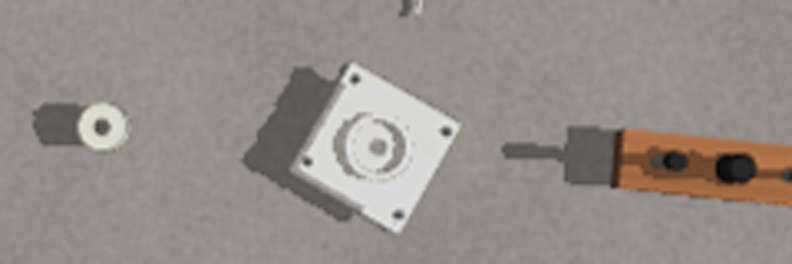

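Both cameras put the tall former at about (0.5435, 0.195), the stand at (0.519, -0.036) and the rod at (0.502, -0.270). The crops confirm the slim handle is at the rack end nearest the stand. Next I grasp the former and bring it above the ring.

```bash
cat >> h.py <<'E'
def down(phi): return [0,np.cos(phi/2),np.sin(phi/2),0]
def snap(optics,tag):
    out={}
    for n in("scene","top"):
        c=optics.camera(n); out[n]=c
        np.savez(f"{n}{tag}.npz",**{k:c[k] for k in("img","depth","camera_matrix","pose")})
    return out
E
python3 - <<'E'
from h import *; from plant import bot,optics
np.set_printoptions(precision=4,suppress=True)
Q=down(np.pi/2)
bot.move_to([.5435,.195,.14],Q)
bot.move_l([.5435,.195,.027],.12)
bot.grasp(40); s=bot.read_state(); print(s["time"],s["opening"],s["gripper_force"],s["ee_pos"],s["ft_force"])
bot.move_l([.5435,.195,.14],.15)
bot.move_to([.519,-.036,.14],Q)
bot.sleep(.3)
s=bot.read_state(); print(s["time"],s["opening"],s["ee_pos"],s["tcp_rot"],s["ft_force"])
o=snap(optics,1)
i=np.zeros((520,800,3),np.uint8)
for n,b in(("scene",(215,180,133,130)),("top",(300,210,100,130))):
    pass
a=cv2.resize(o["scene"]["img"][200:310,215:335],None,fx=4,fy=4,interpolation=cv2.INTER_CUBIC)
b=cv2.resize(o["top"]["img"][210:320,310:390],None,fx=4,fy=4,interpolation=cv2.INTER_CUBIC)
cv2.imwrite("pics/hold.png",np.hstack([a,b])[...,::-1])
E
```

```text
4.475 0.03905364972661725 39.802913212333806 [0.5439 0.1952 0.0275] [-0.4074 -0.6258  3.6759]
6.6 0.03913690140984629 [ 0.5192 -0.035   0.1399] [-0.0001  0.7065  0.7077  0.    ] [ 0.311  -0.041  -1.4293]
```

View pics/hold.png

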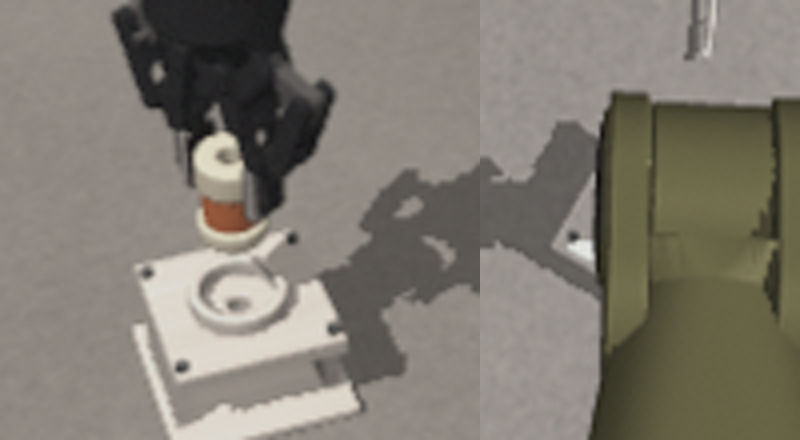

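The former hangs upright in the gripper above the ring. In the crop the foot is near (231,225), the ring near (243,292) and the bushing near (238,304). I'll fit circles numerically in the same camera to get the relative offset.

```bash
cat >> h.py <<'E'
def fit(c,xy,circ,R=.006,step=.0005,arc=None):
    """best common centre of horizontal circles [(radius,z)] by mean edge strength along their normals"""
    g=cv2.GaussianBlur(cv2.cvtColor(c["img"],cv2.COLOR_RGB2GRAY).astype(np.float32),(0,0),.7)
    K,T=c["camera_matrix"],c["pose"]
    th=np.linspace(0,2*np.pi,120,endpoint=False)
    if arc: th=np.linspace(*arc,80)
    def P(p):
        q=(p-T[:3,3])@T[:3,:3]
        return np.stack([K[0,0]*q[:,0]/-q[:,2]+K[0,2],K[1,1]*q[:,1]/q[:,2]+K[1,2]],1)
    def sc(dx,dy):
        t=0
        for r,z in circ:
            f=lambda rr:P(np.stack([xy[0]+dx+rr*np.cos(th),xy[1]+dy+rr*np.sin(th),0*th+z],1))
            a,b=f(r),f(r+.001); n=b-a; n/=np.linalg.norm(n,axis=1)[:,None]
            S=lambda q:cv2.remap(g,q[:,:1].astype(np.float32),q[:,1:].astype(np.float32),cv2.INTER_CUBIC)
            t+=abs((S(a+.7*n)-S(a-.7*n)).mean())
        return t
    v=np.arange(-R,R+1e-9,step); M=np.array([[sc(x,y) for y in v] for x in v])
    i,j=np.unravel_index(M.argmax(),M.shape); W=np.where(M>.93*M.max(),M-.9*M.max(),0)
    return np.array([xy[0]+(W.sum(1)*v).sum()/W.sum(),xy[1]+(W.sum(0)*v).sum()/W.sum()]),np.array([xy[0]+v[i],xy[1]+v[j]]),M.max()
E
python3 - <<'E'
from h import *
np.set_printoptions(precision=4,suppress=True)
L=lambda f:dict(np.load(f))
for n in("scene0","top0","scene1"):
    c=L(n+".npz")
    if 1: print(n,"ring",fit(c,(.519,-.036),[(.0285,.072),(.022,.072)]),"hole",fit(c,(.519,-.036),[(.008,.06)]))
    if n!="scene1": print(n,"former",fit(c,(.5435,.195),[(.02,.058),(.007,.058)]))
    else: print("held collar",fit(c,(.5192,-.035),[(.02,.1705),(.007,.1705)]), "foot bottom",fit(c,(.5192,-.035),[(.02,.1165)],arc=(-2.3,.8)))
E
```

```text
scene0 ring (array([ 0.5179, -0.037 ]), array([ 0.518, -0.037]), np.float32(48.21783)) hole (array([ 0.5192, -0.0375]), array([ 0.5195, -0.038 ]), np.float32(33.671486))
scene0 former (array([0.5419, 0.1933]), array([0.542 , 0.1935]), np.float32(77.16557))
top0 ring (array([ 0.5199, -0.0354]), array([ 0.52  , -0.0355]), np.float32(38.628727)) hole (array([ 0.5195, -0.0346]), array([ 0.5195, -0.0345]), np.float32(40.020428))
top0 former (array([0.5432, 0.1962]), array([0.543, 0.196]), np.float32(123.723656))
scene1 ring (array([ 0.5179, -0.0365]), array([ 0.518 , -0.0365]), np.float32(46.763382)) hole (array([ 0.5192, -0.0375]), array([ 0.519 , -0.0375]), np.float32(34.081833))
held collar (array([ 0.5193, -0.0372]), array([ 0.5192, -0.037 ]), np.float32(54.973213)) foot bottom (array([ 0.5181, -0.0368]), array([ 0.5182, -0.037 ]), np.float32(30.883728))
```

Everything lines up within about 1 mm at the present TCP xy (0.519, -0.035), so I lower it while watching the force.

```bash
python3 - <<'E'
from h import *; from plant import bot,optics
np.set_printoptions(precision=4,suppress=True)
x,y=.519,-.0355
bot.move_l([x,y,.104],.1)
f0=bot.read_state()["ft_force"].copy()
for z in (.100,.096,.093,.0905,.0885,.0875,.0868,.0862):
    bot.move_l([x,y,z],.03); s=bot.read_state(); d=s["ft_force"]-f0
    print(z,s["ee_pos"],d,s["time"])
    if d[2]>6: break
E
```

```text
0.1 [ 0.5192 -0.0355  0.1002] [-0.3909  0.0972  1.005 ] 7.4917
0.096 [ 0.5188 -0.0355  0.0958] [-0.5026 -0.282   0.7411] 7.775
0.093 [ 0.5188 -0.0355  0.0928] [-0.0985  0.6459  0.9243] 8.025
0.0905 [ 0.5188 -0.0355  0.0903] [-1.095   0.7773  1.0574] 8.275
0.0885 [ 0.5189 -0.0355  0.0884] [-0.453   0.5805 -0.2892] 8.525
0.0875 [ 0.5191 -0.0355  0.0877] [-1.1921 -0.0353  2.0774] 8.775
0.0868 [ 0.5192 -0.0356  0.0875] [-2.8351  0.1553  8.3534] 9.025
```

Contact came at the expected seating height. Now I release, retreat and go grip the rod, with pictures once the arm is clear.

```bash
python3 - <<'E'
from h import *; from plant import bot,optics
np.set_printoptions(precision=4,suppress=True)
Q=down(np.pi/2)
bot.open_gripper(); bot.move_l([.519,-.0355,.2],.15)
rx,ry=.5025,-.270
bot.move_to([rx,ry,.22],Q)
o=snap(optics,2)
for n in("scene","top"):
    print(n,"collar",fit(o[n],(.519,-.0355),[(.02,.118),(.007,.118)]))
print("scene rod top",fit(o["scene"],(rx,ry),[(.008,.145)]))
a=cv2.resize(o["scene"]["img"][200:310,215:335],None,fx=4,fy=4,interpolation=cv2.INTER_CUBIC)
b=cv2.resize(o["scene"]["img"][260:370,130:210],None,fx=4,fy=4,interpolation=cv2.INTER_CUBIC)
cv2.imwrite("pics/seat.png",np.hstack([a,b])[...,::-1]); print(bot.read_state()["time"])
E
```

```text
scene collar (array([ 0.5181, -0.0362]), array([ 0.518 , -0.0365]), np.float32(22.826412))
top collar (array([ 0.5186, -0.0352]), array([ 0.5185, -0.035 ]), np.float32(14.00061))
scene rod top (array([ 0.5017, -0.2725]), array([ 0.5015, -0.2725]), np.float32(40.28463))
11.4917
```

View pics/seat.png

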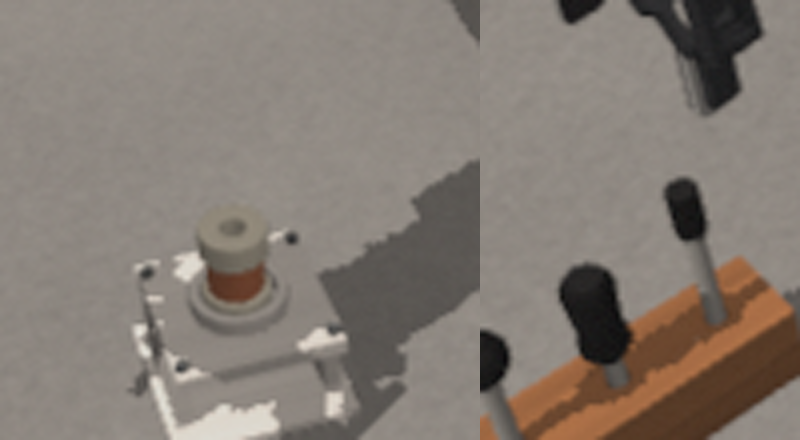

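The former is seated upright and centred in the ring. The left part of the crop shows the collar bore at (232,226), and the rod stands in the rack at (690,205). Now I grip it and bring it above the bore.

```bash
python3 - <<'E'
from h import *; from plant import bot,optics
np.set_printoptions(precision=4,suppress=True)
Q=down(np.pi/2); rx,ry=.502,-.2705
bot.move_l([rx,ry,.111],.12)
bot.grasp(60); s=bot.read_state(); print(s["opening"],s["ee_pos"],s["ft_force"])
bot.move_l([rx,ry,.17],.1); print(bot.read_state()["ft_force"])
bot.move_l([rx,ry,.25],.15)
bot.move_to([.5185,-.035,.25],Q); bot.sleep(.4)
s=bot.read_state(); print(s["time"],s["opening"],s["ee_pos"],s["tcp_rot"],s["ft_force"])
o=snap(optics,3)
a=cv2.resize(o["scene"]["img"][150:300,215:345],None,fx=4,fy=4,interpolation=cv2.INTER_CUBIC)
cv2.imwrite("pics/rod.png",a[...,::-1])
print("collar",fit(o["scene"],(.519,-.0355),[(.02,.118),(.007,.118)]))
E
```

```text
0.014115401213387967 [ 0.5017 -0.2706  0.1112] [-1.8434 -0.1393  3.7959]
[-0.6218  0.7398 -1.3292]
15.9583 0.014245885077704535 [ 0.5186 -0.0357  0.25  ] [ 0.      0.7075  0.7067 -0.    ] [ 1.7181  0.547  -0.9298]
collar (array([ 0.5174, -0.0372]), array([ 0.5175, -0.037 ]), np.float32(82.57648))
```

View pics/rod.png

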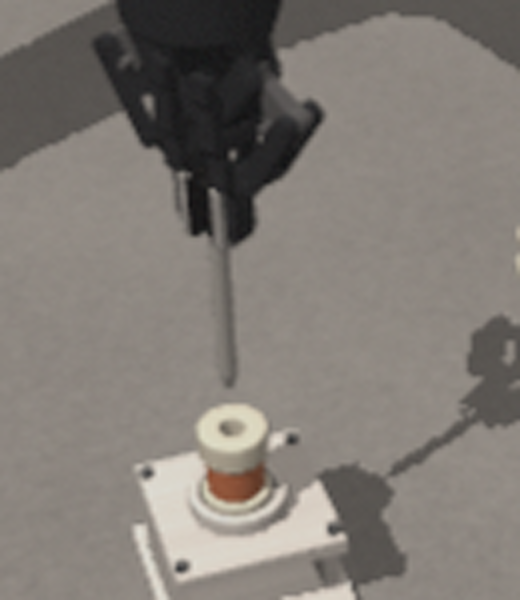

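The rod hangs from the gripper: the crop shows the tip at (230,385), the shank top at (220,200) and the bore at (231,427). I'll fit the shank's axis numerically.

```bash
cat >> h.py <<'E'
def shank(c,x0,y0,z0,z1):
    """fit the rod axis: per-row centre of the depth mask, as image line; returns pts (u,v)"""
    w=cloud(c)
    m=(np.hypot(w[...,0]-x0,w[...,1]-y0)<.02)&(w[...,2]>z0)&(w[...,2]<z1)
    return m,w
E
python3 - <<'E'
from h import *
np.set_printoptions(precision=4,suppress=True)
c=dict(np.load("scene3.npz")); x,y=.5186,-.0357
m,w=shank(c,x,y,.152,.235)
q=w[m]; print(len(q))
A=np.c_[q[:,2]-.149,np.ones(len(q))]; print("xy = slope*(z-.149)+c\n",np.linalg.lstsq(A,q[:,:2],rcond=None)[0])
rows=[r for r in range(480) if m[r].sum()>=2]
print("row: u centre, expected u for vertical rod through TCP, diff")
for r in rows[::4]:
    us=np.where(m[r])[0]; zz=np.linspace(.14,.25,300); pp=np.array([proj(c,(x,y,z)) for z in zz]); k=abs(pp[:,1]-r).argmin()
    print(r,us.min(),us.max(),us.mean(),pp[k,0].round(2),(us.mean()-pp[k,0]).round(2),zz[k].round(3))
print("tip z seen: lowest",w[(np.hypot(w[...,0]-x,w[...,1]-y)<.02)&(w[...,2]>.13)][:,2].min(), "vertical px/mm", proj(c,(x,y,.15))-proj(c,(x,y+.01,.15)))
cf=dict(np.load("scene3.npz")); print("bore z118 px at tcp",proj(c,(x,y,.118)),"fit collar px",proj(c,(.5174,-.0372,.118)))
E
```

```text
144
xy = slope*(z-.149)+c
 [[ 0.0078 -0.0034]
 [ 0.5201 -0.038 ]]
row: u centre, expected u for vertical rod through TCP, diff
215 269 272 270.3333333333333 269.96 0.38 0.232
219 268 272 270.0 270.26 -0.26 0.222
223 268 272 270.0 270.57 -0.57 0.212
227 269 273 271.0 270.87 0.13 0.201
231 269 273 271.0 271.19 -0.19 0.19
235 269 273 271.0 271.49 -0.49 0.179
239 270 273 271.5 271.79 -0.29 0.168
243 270 274 272.0 272.11 -0.11 0.157
tip z seen: lowest 0.14915130367238294 vertical px/mm [-3.135   2.3328]
bore z118 px at tcp [273.1346 256.359 ] fit collar px [272.271  256.4844]
```

The rod hangs within half a degree of vertical, with its tip 1 mm or less off the bore. I insert with force monitoring and lateral yielding.

```bash
python3 - <<'E'
from h import *; from plant import bot,optics
np.set_printoptions(precision=4,suppress=True)
p=np.array([.5182,-.036])
bot.move_l([*p,.225],.1); bot.sleep(.3)
f0=np.mean([(bot.sleep(.03),bot.read_state()["ft_force"])[1] for _ in range(6)],0)
z=.225
while z>.1301:
    z=max(z-.006,.130)
    bot.move_l([*p,z],.05)
    s=bot.read_state(); d=s["ft_force"]-f0
    print("%.3f"%z,s["ee_pos"],d)
    if d[2]>6: print("contact"); break
    l=d[:2]; 
    if np.hypot(*l)>2.5: p=p+np.clip(l*.0001,-.0005,.0005)
print(s["time"],s["opening"])
o=snap(optics,4)
a=cv2.resize(o["scene"]["img"][170:310,215:345],None,fx=4,fy=4,interpolation=cv2.INTER_CUBIC)
cv2.imwrite("pics/ins.png",a[...,::-1])
E
```

```text
0.219 [ 0.5177 -0.036   0.2184] [-0.4017  0.5197 -0.2551]
0.213 [ 0.5178 -0.036   0.2125] [-0.1441  0.3002  0.5287]
0.207 [ 0.5179 -0.036   0.2066] [ 0.8842 -0.4139  0.2778]
0.201 [ 0.5179 -0.036   0.2005] [ 0.3479 -0.4965  0.493 ]
0.195 [ 0.5179 -0.036   0.1946] [-0.8687  0.0135  0.3263]
0.189 [ 0.5179 -0.036   0.1886] [ 0.4366 -0.6167 -0.4612]
0.183 [ 0.5179 -0.036   0.1826] [-0.3145 -0.8877 -0.4506]
0.177 [ 0.5178 -0.036   0.1765] [-0.4843 -0.2184  0.8002]
0.171 [ 0.5179 -0.036   0.1706] [0.9443 0.1559 0.0872]
0.165 [ 0.5178 -0.036   0.1646] [-0.3641 -0.5811  0.7602]
0.159 [ 0.5179 -0.036   0.1586] [-0.5177 -0.2092 -0.485 ]
0.153 [ 0.5178 -0.036   0.1525] [-0.8464 -0.3136 -1.0231]
0.147 [ 0.5179 -0.036   0.1466] [ 0.5823 -0.0128  0.0781]
0.141 [ 0.5179 -0.0359  0.1406] [0.3217 0.0002 0.2461]
0.135 [ 0.5179 -0.036   0.1346] [-0.3733  0.0493  0.4835]
0.130 [ 0.5179 -0.036   0.1296] [ 0.1424 -0.5318  0.1992]
21.2083 0.014085242990762633
```

View pics/ins.png

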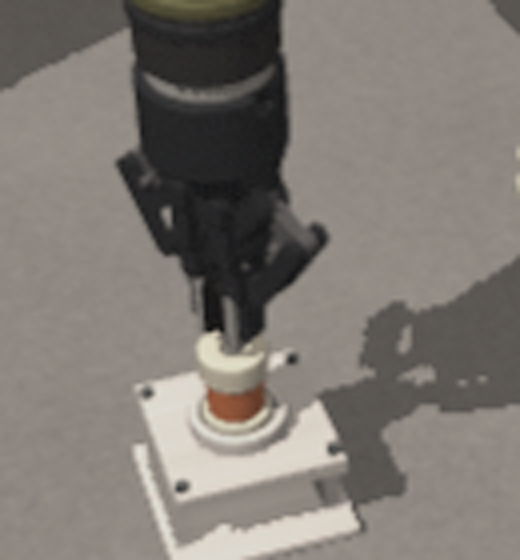

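The rod passed through the collar and bushing with no contact force. Its tip is at about z = 0.0286, inside the gap, and the former is still seated.

```bash
python3 -c "
from plant import bot
print(bot.close_job())"
```

```text
the job is handed in; nothing more can be done
None
```

The job is handed in: the former is released and seated in the ring, and the gripper holds the rod through collar and bushing, with its tip at about 28.6 mm by calculation from the arm's position (the tip in the gap was not seen by camera).

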